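# Fetch the clean aspirator from the slide-lid box

## Robot

A 6-joint arm with a two-finger parallel gripper is mounted at the origin on the work surface. World frame = base frame: x ahead of the robot, y to its left, z up, the work surface at z = 0. Lengths are in m, angles in degrees, forces in N, time in s.
With the tool pointing down it reaches from about 0.375 to 0.9 m from the base axis. Payload 3.1 kg.
Tool frame: the origin (TCP) lies where the fingers leave the gripper's body, on its centre line; the fingertips stand 70 mm ahead of it and the grasp point (between the pads) lies 51 mm ahead of it; z points along the fingers, y is the line along which they close (so a half turn about z gives the same grasp; the last joint's range is limited). The gripper opens to 87 mm and grips with 3 to 60 N. Pads are 19 mm wide; open, the fingers measure 117 mm over their backs; the gripper's body (75 mm by 190 mm) begins 51 mm behind the grasp point.
Start: joints at [-87.233, 30.224, 82.088, -0, 67.689, -10.227], TCP at [0.141, -0.609, 0.292] pointing down, gripper open.
Joint ranges: [-176.69, 176.69], [-43.24, 126.21], [12.49, 139.97], [-82, 262], [0, 151.66], [-163.58, 163.58]. Speed limits (degrees/s): [159.86, 159.86, 180, 180, 180, 180].

## Interface

Orientations are given as a 3x3 rotation matrix whose columns are the frame's x, y, z axes.
In Python, from rig import readout, capture, calibration, bot, look_for gives the robot as it stands. The module is installed in compiled form; this text tells all that it offers.
- The arm moves only by the shell command python3 -m pendant 'ROWS'. ROWS is JSON, a list of rows, each a list of 7 numbers: the shift along the tool's x, y, z normalised to -1 to 1, where 1 is 200 mm, then the turn, a rotation vector about the tool's x, y, z normalised to -1 to 1, where 1 is 180 degrees, then the closure, from -1 (fully open) to 1 (shut). In form: [[dx, dy, dz, ax, ay, az, grip], ...]. A call has 1 to 8 rows; each row is the pose to reach, as a shift and turn from the pose commanded when the call began, along the tool's axes at that moment, turning the shorter way round; what a row does not reach only later rows make up. A row lasts 1/10 s, in which the tool goes at most 50 mm and 8.59 degrees, less where a joint would pass 70% of its speed; a pose out of reach is approached as far as the arm can. A call with a number of a shift or a turn outside -1 to 1 is refused whole. A call with a gripper value outside its range is refused whole. The fingers move at their own pace and stop on an object; the grip force is fixed at half the most. Time passes only in rows, so rows that repeat a pose let the fingers close. It gives the time, the measured TCP pose, the force, the opening and the grip force at its end, in the units of the state.
- readout.read_state(): the state, without advancing time (a new reading comes with each control period).
- capture(name): name is "scene" or "top" or "wrist"; returns (picture, depth): 480x640x3 uint8, red, green, blue; 480x640 float32, m along the optical axis (not along the pixel's ray), 0 where there is no reading.
- calibration(name): a dict with "mtx" (3x3 intrinsics, pixels), "T" (4x4, takes a point from camera to world coordinates); the wrist camera has in their place "mount" (4x4, takes a point from camera to tool coordinates, whose origin is the TCP and whose axes are the flange's). Camera axes: x right, y down, z forward; pixel columns grow to the right and rows downward; lengths in m; the calibration is good to about 2 mm. A picture is of the moment at which its call begins: read the wrist's pose just before it. calibration takes no time and is no camera call.
- bot.hand_in(): hands the job in; it is judged then, once.
Trained networks look in the newest picture that a camera, given by its name, has taken for a name from the list of things; names that differ only in an ending like _2 or _b are one class to them, and where a whole thing is asked for, a point or a joint stands for the part that bears it (a point fixed in the world has none). Each returns a list of dicts, best first, with "conf" (0 to 1); they miss things now and then, are a little off and sometimes report something else, mostly with a low value. They report only what shows in the picture. A call takes as long as a camera call.
- look_for(thing, camera): "extent" ([left, top, right, bottom] in pixels, round what is visible of it).
The state is a dict: "time_s": time; "joint_positions": joint angles; "qvel": joint speeds; "tau": joint torques, N m; "position": TCP position; "tcp_rot": TCP orientation; "force": force on the tool from outside, world axes, zero at the start; "moment": the same for the moment, N m; "opening": opening from 0.0 (shut) to 1.0 (fully open); "grasp_force": force on a finger pad.
Only numpy, scipy, OpenCV 4.12 (cv2) and the standard library are available. Lean on these libraries where they do the work, as an engineer would, in place of code of your own. Each camera call takes 0.05 s, during which the arm holds its last target. There are 200 camera calls.

## Task

Slide the white lid of the wooden box open by its red pull, all the way along its grooves, and leave it open. Then lift out the clean green nasal aspirator bulb and set it down gently (do not drop it), standing upright on the blue tray. Do not disturb the ceramic owl.

Things in the scene. Friction and masses are not known exactly. Their poses are not given: they have to be found in the camera images.
- lid (a joint): Sliding lid of the wooden box, in m: 0 shut, 0.130 fully open (end stop). It starts 0 to 15 mm open, needs about 2 N to slide and stays where it is left. The box does not move on the dresser. It is 132 mm (its x) by 142 mm (its y, the sliding direction) and 68 mm high; inside 120 by 130 mm, floor 4 mm above the dresser. The lid runs in grooves in the two long side walls; shut it covers the whole mouth, fully open it leaves all of it free.
- lid_pull (a point): Grip point on the red upright pull bar of the white lid, 86 mm above the dresser. The bar is 12 mm thick (along its y), 60 mm long (along its x), rises 30 mm from the lid's top face (64 mm above the dresser); this point is on the bar's centre, 22 mm above the lid and 8 mm below the bar's top. +y is the direction in which the lid slides open, z up. With the lid shut the middle of the box lies 45 mm from this point towards -y.
- bulb_center (a point): Centre, half-way up, of the green aspirator bulb: an upright round bulb 40 mm across (straight from 7 to 33 mm above its base) with a flat base and a short white nozzle pointing up, 52 mm high in all, 32 to 63 g. It stands on the floor of the slide-lid box, within 20 mm of the box's middle, hidden until the lid is open; its base is 26 mm below this point, z is its upright axis. An orange bulb of the same shape, a used one standing in a yellow tray, is not the one.
- blue_tray: Blue square tray, 130 by 130 mm, rim 10 mm high and 4 mm thick, inner floor 4 mm above the dresser; fixed to the dresser. Origin at the centre of its underside, x and y along its sides, z up. A yellow tray of the same shape stands beside it.
- owl: White ceramic owl figurine with blue wings, 105 mm high, 68 mm across, standing beyond the box and trays. Origin at the centre of its base, z up.

How it is judged (in metres and radians):
On the way, in this order (a step that is already met when the one before it is completed fails the run):
1. the lid is slid open (at least 115 mm of its 130 mm) (value of joint lid above 0.115 m), for 0.2 s.
2. the green bulb is lifted clear out of the box (height (world z) of bulb_center above 0.096 m), for 0.1 s.
3. the green bulb is lowered onto the blue tray while still held (its base within 12 mm of the tray's floor) (x of bulb_center in the frame of blue_tray between -0.055 and 0.055 m and y of bulb_center in the frame of blue_tray between -0.055 and 0.055 m and z of bulb_center in the frame of blue_tray below 0.042 m and contact force between the fingers and bulb above 0.3 N), for 0.05 s.
At the end, for the whole second after the job is handed in: The green bulb stands upright (within 10 degrees) and at rest on the floor of the blue tray, its centre within 55 mm of the tray's middle along each side; the lid is still open by at least 100 mm (x of bulb_center in the frame of blue_tray between -0.055 and 0.055 m and y of bulb_center in the frame of blue_tray between -0.055 and 0.055 m and z of bulb_center in the frame of blue_tray below 0.035 m and angle between bulb_center's own z axis and vertical below 0.17 rad and linear speed of bulb below 0.02 m/s and value of joint lid above 0.1 m); the robot touches nothing.
It fails at once if the owl is moved more than 20 mm or tipped over 20 degrees (distance of owl from where it was at the start of the episode above 0.02 m or angle between owl's own z axis and vertical above 0.35 rad).
It also fails if it takes over 51 s, if anything falls off the work surface, if the arm or the gripper's body presses on something with over 40 N, if the wrist force passes 120 N, or if a joint passes its speed limit or range.

## Working session

There is one attempt and no reset: what is moved stays moved. The work goes in short steps, Python scripts to look and compute and a shell command to move; the robot and the scene stay as the last step left them, time stands still between calls to the robot, and variables do not carry over. Pictures are saved under pics/ and viewed, at most 10 in all, crops included, and the job is handed in when it is done.

```bash
mkdir -p pics; cat > h.py <<'E'
import numpy as np, cv2
from rig import readout, capture, calibration, bot, look_for
def cloud(cam):
    s=readout.read_state(); im,d=capture(cam); c=calibration(cam)
    if 'T' in c: T=np.array(c['T'])
    else:
        W=np.eye(4); W[:3,:3]=s['tcp_rot']; W[:3,3]=s['position']; T=W@np.array(c['mount'])
    K=np.array(c['mtx']); v,u=np.indices(d.shape)
    P=np.stack([(u-K[0,2])/K[0,0]*d,(v-K[1,2])/K[1,1]*d,d],-1)@T[:3,:3].T+T[:3,3]
    P[d==0]=np.nan
    return im,P
def save(im,n): cv2.imwrite(f'pics/{n}.png',im[...,::-1])
E
python3 - <<'E'
from h import *
s=readout.read_state(); print(s['time_s'],np.round(s['tcp_rot'],3).tolist(),s['position'])
for cam in ('top','scene'):
    im,P=cloud(cam); save(im,cam+'0')
    np.savez(f'{cam}0.npz',im=im,P=P)
    for t in ('lid','lid_pull','blue_tray','owl','bulb_center'):
        for r in look_for(t,cam)[:2]:
            l,tp,rr,b=r['extent'];c=P[int((tp+b)/2),int((l+rr)/2)]
            print(cam,t,round(r['conf'],2),np.round(r['extent']),np.round(c,3))
E
```

```text
0.0 [[0.974, 0.225, -0.0], [0.225, -0.974, 0.002], [0.0, -0.002, -1.0]] [ 0.14050639 -0.60837909  0.29127388]
top lid 0.83 [158. 244. 262. 335.] [0.558 0.116 0.065]
top lid_pull 0.84 [158. 247. 261. 334.] [0.556 0.117 0.066]
top blue_tray 0.59 [423. 328. 513. 414.] [ 0.458 -0.297  0.004]
top owl 0.71 [281. 151. 328. 202.] [ 0.736 -0.02   0.102]
scene lid 0.65 [351. 230. 440. 292.] [0.568 0.123 0.064]
scene lid_pull 0.71 [355. 230. 440. 286.] [0.556 0.118 0.064]
scene blue_tray 0.56 [247. 148. 321. 195.] [ 0.467 -0.301  0.006]
scene owl 0.78 [258. 252. 293. 308.] [0.775 0.005 0.084]
```

View pics/top0.png

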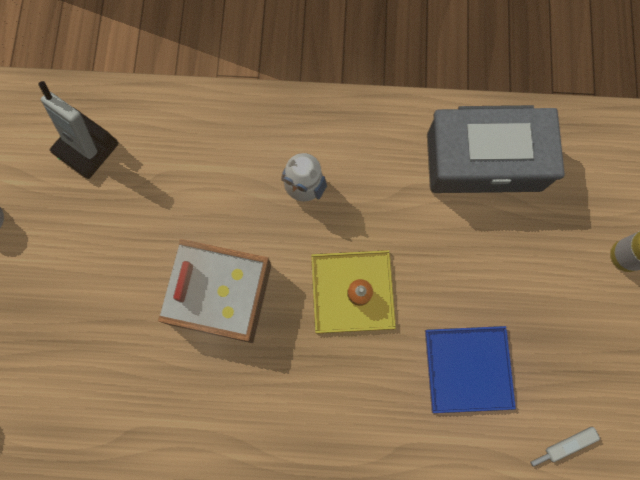

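```bash
python3 - <<'E'
from h import *
for cam in ('top','scene'):
    f=np.load(cam+'0.npz');im,P=f['im'].astype(int),f['P']
    R,G,B=im[...,0],im[...,1],im[...,2]
    for n,m in (('red',(R>130)&(G<90)&(B<90)&(P[...,2]>.088)&(P[...,2]<.1)),('blue',(B>120)&(R<90)&(P[...,1]<-.1)&(P[...,2]<.03)),
      ('lid',(R>160)&(G>160)&(B>160)&(abs(P[...,2]-.064)<.004)&(P[...,1]>0.02)&(P[...,1]<.3)&(P[...,0]<.68))):
        q=P[m];
        if len(q)<5: print(cam,n,len(q));continue
        (c,sz,a)=cv2.minAreaRect(q[:,:2].astype(np.float32)*1000)
        print(cam,n,len(q),np.round(c),np.round(sz),round(a,1),np.round(np.nanmean(q,0),3))
        bx=cv2.boxPoints((c,sz,a)); print(np.round(bx).tolist())
E
```

```text
top red 194 [566. 155.] [ 9. 56.] 80.8 [0.566 0.155 0.094]
[[538.0, 155.0], [593.0, 146.0], [594.0, 155.0], [540.0, 164.0]]
top blue 6130 [ 462. -298.] [129. 129.] 6.0 [ 0.459 -0.3    0.004]
[[391.0, -241.0], [405.0, -369.0], [533.0, -356.0], [519.0, -227.0]]
top lid 0
scene red 172 [ 529. -255.] [839.  59.] 84.5 [0.561 0.047 0.094]
[[460.0, -669.0], [519.0, -675.0], [598.0, 160.0], [539.0, 165.0]]
scene blue 1806 [  39. -708.] [1359.  177.] 44.1 [ 0.417 -0.346  0.003]
[[-510.0, -1117.0], [-387.0, -1244.0], [589.0, -299.0], [466.0, -172.0]]
scene lid 1807 [557. 115.] [136. 112.] 81.3 [0.562 0.113 0.065]
[[492.0, 56.0], [602.0, 39.0], [623.0, 174.0], [512.0, 190.0]]
```

The top view shows the box at (215,290) with its red pull at (183,281), the blue tray at (470,370) and the owl at (303,178). The pull is at about (0.566, 0.155) and the lid slides along (0.16, 0.987). These values agree with the given sizes.

```bash
cat > go.py <<'E'
# python3 go.py x y z yawdeg : how far to go (tool axes, normalised); yaw = heading of tool x, tool pointing down
import sys; from h import *
from scipy.spatial.transform import Rotation as Ro
x,y,z,w=map(float,sys.argv[1:5]); s=readout.read_state(); R=np.array(s['tcp_rot'])
c,n=np.cos(np.radians(w)),np.sin(np.radians(w)); T=np.array([[c,n,0],[n,-c,0],[0,0,-1.]])
d=R.T@(np.array([x,y,z])-s['position']); r=Ro.from_matrix(R.T@T).as_rotvec()
print('t',s['time_s'],'pos',np.round(s['position'],4),'shift',np.round(d/.2,3),'rot',np.round(r/np.pi,4))
E
python3 go.py 0.30 -0.45 0.29 -9.2; python3 go.py 0.45 -0.30 0.29 -9.2
```

```text
t 0.6 pos [ 0.1406 -0.609   0.2923] shift [ 0.956 -0.595  0.011] rot [0.     0.     0.1233]
t 0.6 pos [ 0.1406 -0.609   0.2923] shift [ 1.855 -1.157  0.011] rot [0.     0.     0.1233]
```

```bash
python3 -m pendant '[[0.95,-0.6,0,0,0,0.123,-1],[0.95,-0.6,0,0,0,0.123,-1],[0.95,-0.6,0,0,0,0.123,-1],[0.95,-0.6,0,0,0,0.123,-1],[0.95,-0.6,0,0,0,0.123,-1]]'; python3 go.py 0.46 -0.29 0.29 -9.2
```

```text
time_s: 1.1
position: [0.3007, -0.4458, 0.2923]
tcp_rot: [[0.988, -0.156, 0.0], [-0.156, -0.988, 0.002], [-0.0, -0.002, -1.0]]
force: [-0.2, -0.3, -1.0]
opening: 1.001
grasp_force: 0.0
t 1.1 pos [ 0.3007 -0.4458  0.2923] shift [ 0.665 -0.894  0.013] rot [-0.0007  0.      0.0011]
```

```bash
python3 -m pendant '[[0.66,-0.9,0,0,0,0,-1],[0.66,-0.9,0,0,0,0,-1],[0.66,-0.9,0,0,0,0,-1],[0.66,-0.9,0,0,0,0,-1],[0.66,-0.9,0,0,0,0,-1]]'; python3 go.py 0.49 -0.09 0.29 -9.2
```

```text
time_s: 1.6
position: [0.4598, -0.2895, 0.2925]
tcp_rot: [[0.988, -0.156, 0.001], [-0.156, -0.988, 0.001], [0.001, -0.001, -1.0]]
force: [-0.4, -0.2, 0.3]
opening: 0.999
grasp_force: 0.0
t 1.6 pos [ 0.4598 -0.2895  0.2925] shift [-0.006 -1.009  0.013] rot [-0.0003 -0.0003  0.0013]
```

```bash
python3 -m pendant '[[0,-1,0,0,0,0,-1],[0,-1,0,0,0,0,-1],[0,-1,0,0,0,0,-1],[0,-1,0,0,0,0,-1]]'; python3 go.py 0.54 0.11 0.27 -9.2
```

```text
time_s: 2.0
position: [0.4896, -0.0933, 0.2925]
tcp_rot: [[0.987, -0.159, 0.001], [-0.159, -0.987, -0.0], [0.001, 0.0, -1.0]]
force: [0.6, -0.1, -0.4]
opening: 1.001
grasp_force: 0.0
t 2.0 pos [ 0.4896 -0.0933  0.2925] shift [ 0.087 -1.044  0.112] rot [ 0.     -0.0002  0.0001]
```

```bash
python3 -m pendant '[[0.09,-1,0,0,0,0,-1],[0.09,-1,0,0,0,0,-1],[0.09,-1,0,0,0,0,-1],[0.09,-1,0,0,0,0,-1],[0.09,-1,0,0,0,0,-1]]' >/dev/null; python3 - <<'E'
from h import *
im,P=cloud('wrist'); save(im,'w1'); I=im.astype(int)
R,G,B=I[...,0],I[...,1],I[...,2]
for n,m in (('red',(R>120)&(G<90)&(B<90)&(P[...,2]>.09)&(P[...,2]<.1)),('redall',(R>120)&(G<80)&(B<80)&(P[...,2]>.06)&(P[...,2]<.1)),('lid',(abs(P[...,2]-.064)<.003))):
    q=P[m]
    if len(q)<5: print(n,len(q)); continue
    r=cv2.minAreaRect(q[:,:2].astype(np.float32)*1000); print(n,len(q),np.round(r[0],1),np.round(r[1],1),round(r[2],1),np.nanmedian(q[:,2]))
E
python3 go.py 0.566 0.155 0.20 -9.2
```

```text
red 695 [565.3 155.4] [ 9.2 57.3] 80.9 0.09300608584949877
redall 682 [565.7 155.1] [ 8.8 56.4] 80.9 0.09301563761354473
lid 19424 [557.4 109.6] [142.9 131.7] 81.3 0.06326864203434021
t 2.55 pos [0.5392 0.1025 0.2923] shift [ 0.092 -0.28   0.462] rot [-0.0001 -0.0003  0.0021]
```

View pics/w1.png

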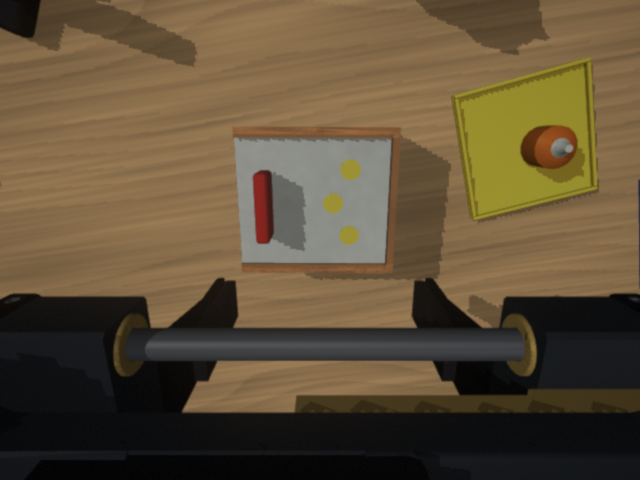

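The wrist view shows the red pull at (262,207) on the lid, and the box squarely aligned with the gripper. This refines the box centre to (0.557, 0.110) at yaw -8.8, with the lid about 1 mm open.

```bash
python3 -m pendant '[[0.09,-0.28,0.45,0,0,0.002,-1],[0.09,-0.28,0.45,0,0,0.002,-1],[0.09,-0.28,0.45,0,0,0.002,-1],[0.09,-0.28,0.45,0,0,0.002,-1]]'; python3 go.py 0.5655 0.155 0.138 -8.9
```

```text
time_s: 2.95
position: [0.5649, 0.151, 0.2007]
tcp_rot: [[0.986, -0.165, -0.004], [-0.165, -0.986, -0.001], [-0.004, 0.002, -1.0]]
force: [0.4, -0.2, 0.6]
opening: 0.996
grasp_force: 0.0
t 2.95 pos [0.5649 0.151  0.2007] shift [ 0.001 -0.021  0.314] rot [ 0.0005  0.0013 -0.0034]
```

```bash
python3 -m pendant '[[0,-0.005,0.1,0,0,-0.003,-1],[0,-0.005,0.2,0,0,-0.003,-1],[0,-0.005,0.31,0,0,-0.003,-1],[0,-0.005,0.31,0,0,-0.003,-1],[0,-0.005,0.31,0,0,-0.003,-1]]'; python3 go.py 0.5655 0.155 0.138 -8.9
```

```text
time_s: 3.45
position: [0.5666, 0.1517, 0.142]
tcp_rot: [[0.988, -0.157, 0.002], [-0.157, -0.988, -0.0], [0.002, -0.0, -1.0]]
force: [-0.2, 0.0, 0.6]
opening: 1.0
grasp_force: 0.0
t 3.45 pos [0.5666 0.1517 0.142 ] shift [-0.008 -0.016  0.02 ] rot [-0.0001 -0.0007 -0.0008]
```

```bash
python3 -m pendant '[[0,-0.018,0.015,0,0,0,-1],[0,-0.018,0.015,0,0,0,-1],[0,-0.018,0.015,0,0,0,1],[0,-0.018,0.015,0,0,0,1],[0,-0.018,0.015,0,0,0,1],[0,-0.018,0.015,0,0,0,1],[0,-0.018,0.015,0,0,0,1],[0,-0.018,0.015,0,0,0,1]]'; python3 go.py 0.5855 0.281 0.139 -8.9
```

```text
time_s: 4.25
position: [0.5664, 0.1564, 0.1372]
tcp_rot: [[0.988, -0.156, -0.0], [-0.156, -0.988, -0.0], [-0.0, 0.0, -1.0]]
force: [0.7, 0.3, 0.1]
opening: 0.54
grasp_force: 0.0
t 4.25 pos [0.5664 0.1564 0.1372] shift [-0.002 -0.63  -0.009] rot [ 0.      0.     -0.0004]
```

```bash
python3 -m pendant '[[0,0,0,0,0,0,1],[0,0,0,0,0,0,1],[0,0,0,0,0,0,1],[0,0,0,0,0,0,1],[0,0,0,0,0,0,1],[0,0,0,0,0,0,1],[0,0,0,0,0,0,1]]'
```

```text
time_s: 4.95
position: [0.5664, 0.1562, 0.1372]
tcp_rot: [[0.988, -0.156, -0.0], [-0.156, -0.988, -0.0], [-0.0, 0.0, -1.0]]
force: [-0.6, -1.8, 0.6]
opening: 0.135
grasp_force: 30.0
```

```bash
python3 -m pendant '[[0,-0.05,0,0,0,0,1],[0,-0.15,0,0,0,0,1],[0,-0.25,0,0,0,0,1],[0,-0.35,0,0,0,0,1],[0,-0.45,0,0,0,0,1],[0,-0.53,0,0,0,0,1],[0,-0.6,0,0,0,0,1],[0,-0.63,0,0,0,0,1]]'; python3 go.py 0.5863 0.281 0.137 -8.9
```

```text
time_s: 5.75
position: [0.5861, 0.2824, 0.1372]
tcp_rot: [[0.988, -0.155, 0.0], [-0.155, -0.988, 0.0], [0.0, -0.0, -1.0]]
force: [-0.3, -1.3, 1.6]
opening: 0.135
grasp_force: 30.0
t 5.75 pos [0.5861 0.2824 0.1372] shift [0.002 0.007 0.001] rot [-0.0001 -0.0001  0.    ]
```

```bash
python3 -m pendant '[[0,0,0,0,0,0,1],[0,0,0,0,0,0,1],[0,0,0,0,0,0,0],[0,0,0,0,0,0,0],[0,0,0,0,0,0,0],[0,0,0,0,0,0,0],[0,0,0,0,0,0,0],[0,0,0,0,0,0,0]]'; python3 -m pendant '[[0,0,-0.1,0,0,0,0],[0,0,-0.35,0,0,0,0],[0,0,-0.7,0,0,0,0],[0,0.5,-0.8,0,0,0,0],[0,0.8,-0.8,0,0,0,0],[-0.1,1,-0.8,0,0,0,0],[-0.1,1,-0.8,0,0,0,0],[-0.1,1,-0.8,0,0,0,0]]';python3 - <<'E'
from h import *
im,P=cloud('wrist'); save(im,'w2'); I=im.astype(int)
R,G,B=I[...,0],I[...,1],I[...,2]
for n,m in (('green',(G>R+30)&(G>B+20)&(P[...,2]<.06)),('red',(R>120)&(G<80)&(B<80)&(P[...,2]>.088)&(P[...,2]<.1)&(P[...,1]>.2))):
    q=P[m]
    if len(q)<5: print(n,len(q)); continue
    (c,r)=cv2.minEnclosingCircle(q[:,:2].astype(np.float32)*1000); print(n,len(q),np.round(c,1),round(r,1),np.nanpercentile(q,[5,95],axis=0).round(3).tolist())
for cam in ('wrist',):
    for r in look_for('bulb_center',cam):
        l,tp,rr,b=r['extent'];print(round(r['conf'],2),np.round(r['extent']),np.round(P[int((tp+b)/2),int((l+rr)/2)],3))
E
```

```text
time_s: 6.55
position: [0.5861, 0.2808, 0.1373]
tcp_rot: [[0.988, -0.156, 0.0], [-0.156, -0.988, -0.0], [0.0, -0.0, -1.0]]
force: [0.4, -0.0, -0.6]
opening: 0.487
grasp_force: 0.0
time_s: 7.35
position: [0.5334, 0.0825, 0.298]
tcp_rot: [[0.987, -0.16, -0.001], [-0.16, -0.987, -0.002], [-0.001, 0.002, -1.0]]
force: [0.0, 0.2, -0.3]
opening: 0.497
grasp_force: 0.0
green 1014 [557.9 110.3] 19.7 [[0.542, 0.094, 0.035], [0.575, 0.126, 0.044]]
red 728 [585.1 281. ] 29.1 [[0.56, 0.274, 0.092], [0.611, 0.287, 0.094]]
0.89 [273. 171. 313. 211.] [0.561 0.107 0.046]
```

View pics/w2.png

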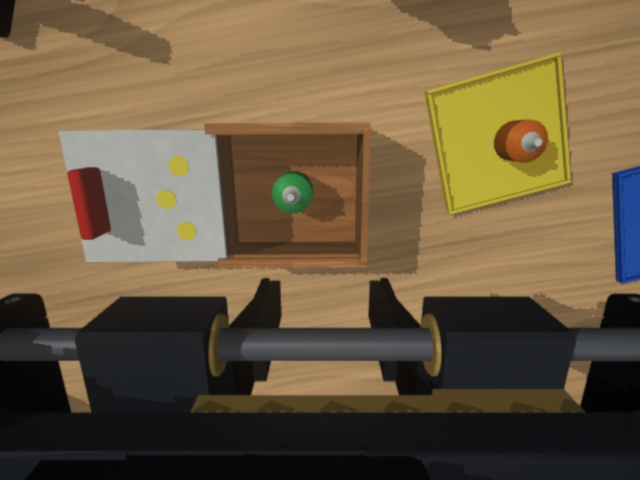

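The wrist view shows the lid fully open, with the green bulb at (292,193) near the middle of the box, i.e. (0.558, 0.110). The orange bulb stays in the yellow tray.

```bash
python3 go.py 0.558 0.110 0.15 -8.9
```

```text
t 7.45 pos [0.535  0.0852 0.2978] shift [ 0.093 -0.14   0.739] rot [-0.0001 -0.0003 -0.0014]
```

```bash
python3 -m pendant '[[0.093,-0.14,0.1,0,0,-0.001,-0.5],[0.093,-0.14,0.3,0,0,-0.001,-0.5],[0.093,-0.14,0.5,0,0,-0.001,-0.5],[0.093,-0.14,0.7,0,0,-0.001,-0.5],[0.093,-0.14,0.74,0,0,-0.001,-0.5],[0.093,-0.14,0.74,0,0,-0.001,-0.5]]'; python3 go.py 0.558 0.110 0.079 -8.9
```

```text
time_s: 8.05
position: [0.5574, 0.1125, 0.1477]
tcp_rot: [[0.988, -0.151, -0.003], [-0.151, -0.988, 0.0], [-0.003, 0.0, -1.0]]
force: [-0.6, 0.5, 0.5]
opening: 0.746
grasp_force: 0.0
t 8.05 pos [0.5574 0.1125 0.1477] shift [0.006 0.012 0.344] rot [0.0001 0.0011 0.0011]
```

```bash
python3 -m pendant '[[0.003,0.01,0.1,0,0,0,-0.5],[0.003,0.01,0.2,0,0,0,-0.5],[0.003,0.01,0.28,0,0,0,-0.5],[0.003,0.01,0.33,0,0,0,-0.5],[0.003,0.01,0.34,0,0,0,-0.5],[0.003,0.01,0.34,0,0,0,-0.5],[0.003,0.01,0.34,0,0,0,0.2],[0.003,0.01,0.34,0,0,0,0.2]]'; python3 -m pendant '[[0,0,0,0,0,0,0.6],[0,0,0,0,0,0,0.6],[0,0,0,0,0,0,0.6],[0,0,0,0,0,0,0.6],[0,0,0,0,0,0,0.6],[0,0,0,0,0,0,0.6],[0,0,0,0,0,0,0.6]]'
```

```text
time_s: 8.85
position: [0.5588, 0.1092, 0.0822]
tcp_rot: [[0.988, -0.153, 0.002], [-0.153, -0.988, 0.0], [0.002, -0.0, -1.0]]
force: [0.1, 0.2, -0.1]
opening: 0.646
grasp_force: 0.0
time_s: 9.55
position: [0.5583, 0.1092, 0.0816]
tcp_rot: [[0.988, -0.153, 0.001], [-0.153, -0.988, 0.0], [0.001, -0.0, -1.0]]
force: [-0.7, -0.3, 5.3]
opening: 0.453
grasp_force: 30.0
```

```bash
python3 -m pendant '[[0,0,-0.03,0,0,0,0.6],[0,0,-0.1,0,0,0,0.6],[0,0,-0.25,0,0,0,0.6],[0,0,-0.45,0,0,0,0.6],[0,0,-0.65,0,0,0,0.6],[0,0,-0.75,0,0,0,0.6],[0,0,-0.75,0,0,0,0.6],[0,0,-0.75,0,0,0,0.6]]'; python3 - <<'E'
from h import *
im,P=cloud('scene'); save(im,'s2')
im,P=cloud('wrist'); save(im,'w3')
I=im.astype(int);R,G,B=I[...,0],I[...,1],I[...,2]
q=P[(G>R+30)&(G>B+20)&(P[...,2]>.1)]; print(len(q),np.nanpercentile(q,[2,50,98],axis=0).round(3))
E
```

```text
time_s: 10.35
position: [0.5577, 0.1091, 0.2316]
tcp_rot: [[0.988, -0.153, 0.0], [-0.153, -0.988, -0.0], [0.0, -0.0, -1.0]]
force: [-0.9, 0.2, -1.6]
opening: 0.447
grasp_force: 30.0
4264 [[0.541 0.091 0.163]
 [0.569 0.107 0.187]
 [0.576 0.125 0.192]]
```

View pics/s2.png

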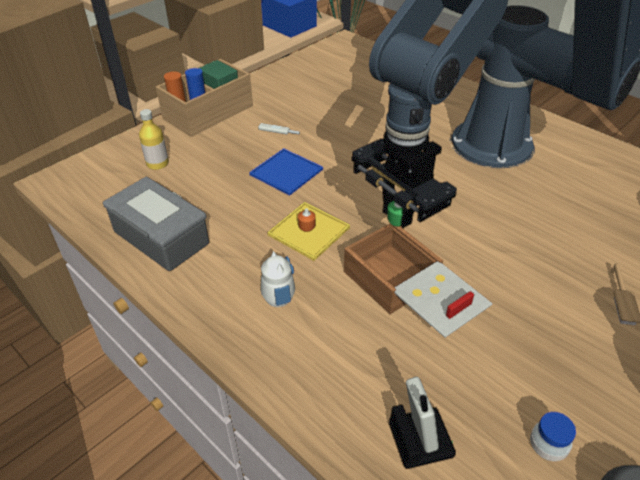

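The scene view shows the bulb held below the gripper at (397,213), above the open box. The owl at (277,280) has not moved.

```bash
python3 -m pendant '[[-0.02,0.15,0,0,0,0,0.6],[-0.05,0.35,0,0,0,-0.02,0.6],[-0.08,0.55,0,0,0,-0.04,0.6],[-0.08,0.75,0,0,0,-0.06,0.6],[-0.08,0.95,0,0,0,-0.08,0.6],[-0.08,1,0,0,0,-0.083,0.6]]'; python3 go.py 0.462 -0.298 0.2 6
```

```text
time_s: 11.05
position: [0.5108, -0.0893, 0.2297]
tcp_rot: [[0.995, 0.104, -0.003], [0.104, -0.995, 0.0], [-0.003, -0.0, -1.0]]
force: [-0.4, 0.1, -0.3]
opening: 0.45
grasp_force: 30.0
t 11.05 pos [ 0.5108 -0.0893  0.2297] shift [-0.351  1.013  0.149] rot [-0.0001  0.0009 -0.0001]
```

```bash
python3 -m pendant '[[-0.08,0.2,0,0,0,0,0.6],[-0.15,0.4,0,0,0,0,0.6],[-0.22,0.6,0,0,0,0,0.6],[-0.3,0.8,0,0,0,0,0.6],[-0.34,0.95,0,0,0,0,0.6],[-0.35,1,0.1,0,0,0,0.6],[-0.35,1,0.14,0,0,0,0.6],[-0.35,1,0.14,0,0,0,0.6]]'; python3 go.py 0.462 -0.298 0.082 6
```

```text
time_s: 11.85
position: [0.4624, -0.2906, 0.2008]
tcp_rot: [[0.994, 0.107, -0.005], [0.107, -0.994, 0.005], [-0.004, -0.006, -1.0]]
force: [-0.6, 0.7, 0.1]
opening: 0.449
grasp_force: 30.0
t 11.85 pos [ 0.4624 -0.2906  0.2008] shift [-0.004  0.04   0.594] rot [-0.0018  0.0013  0.0007]
```

```bash
python3 -m pendant '[[0,0.02,0.1,0,0,0,0.6],[0,0.02,0.2,0,0,0,0.6],[0,0.02,0.3,0,0,0,0.6],[0,0.02,0.4,0,0,0,0.6],[0,0.02,0.5,0,0,0,0.6],[0,0.02,0.54,0,0,0,0.6],[0,0.02,0.54,0,0,0,0.6],[0,0.02,0.54,0,0,0,0.6]]'; python3 go.py 0.462 -0.298 0.082 6
python3 - <<'E'
from h import *
im,P=cloud('wrist'); save(im,'w4')
E
```

```text
time_s: 12.65
position: [0.4645, -0.2959, 0.0958]
tcp_rot: [[0.994, 0.108, 0.0], [0.108, -0.994, -0.0], [0.0, 0.0, -1.0]]
force: [0.5, 0.1, -0.2]
opening: 0.449
grasp_force: 30.0
t 12.65 pos [ 0.4645 -0.2959  0.0958] shift [-0.014  0.009  0.069] rot [ 0.0001 -0.0001  0.0012]
```

View pics/w4.png

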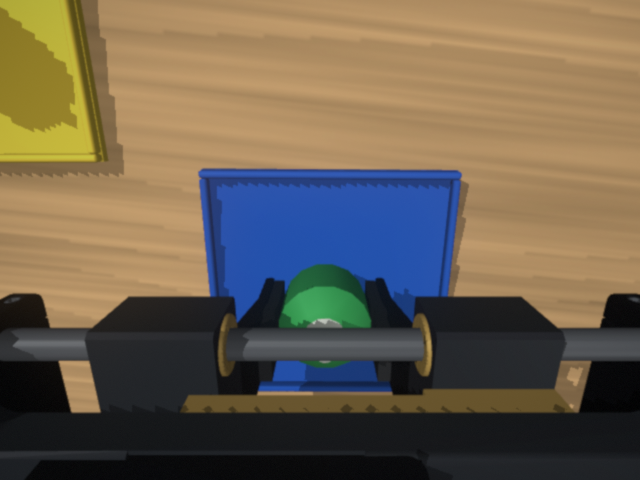

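The wrist view shows the bulb at (325,315), held upright and centred over the blue tray. I'll lower the remaining 14 mm slowly until it makes contact.

```bash
python3 -m pendant '[[0,0,0.02,0,0,0,0.6],[0,0,0.035,0,0,0,0.6],[0,0,0.05,0,0,0,0.6],[0,0,0.055,0,0,0,0.6],[0,0,0.06,0,0,0,0.6],[0,0,0.065,0,0,0,0.6],[0,0,0.065,0,0,0,0.6],[0,0,0.065,0,0,0,0.6]]'
```

```text
time_s: 13.5
position: [0.4641, -0.2964, 0.0822]
tcp_rot: [[0.994, 0.107, 0.0], [0.107, -0.994, -0.0], [0.0, 0.0, -1.0]]
force: [-0.5, 0.4, -0.3]
opening: 0.453
grasp_force: 30.0
```

```bash
python3 -m pendant '[[0,0,0.003,0,0,0,0.6],[0,0,0.005,0,0,0,0.6],[0,0,0.007,0,0,0,0.6],[0,0,0.007,0,0,0,0.6],[0,0,0.007,0,0,0,0.6]]'
```

```text
time_s: 14.0
position: [0.4641, -0.2964, 0.0815]
tcp_rot: [[0.994, 0.107, 0.0], [0.107, -0.994, -0.0], [0.0, 0.0, -1.0]]
force: [-1.0, 0.5, 5.4]
opening: 0.45
grasp_force: 30.0
```

Contact is confirmed by about 5 N upward, at the same height as in the box. I'll open gently and then retreat.

```bash
python3 -m pendant '[[0,0,0,0,0,0,0.05],[0,0,0,0,0,0,0],[0,0,0,0,0,0,-0.1],[0,0,0,0,0,0,-0.2],[0,0,0,0,0,0,-0.4],[0,0,0,0,0,0,-0.5],[0,0,0,0,0,0,-0.5],[0,0,0,0,0,0,-0.5]]'; python3 -m pendant '[[0,0,-0.05,0,0,0,-0.5],[0,0,-0.15,0,0,0,-0.5],[0,0,-0.3,0,0,0,-0.5],[0,0,-0.5,0,0,0,-0.5],[0,0,-0.7,0,0,0,-0.5],[-0.2,0,-0.9,0,0,0,-0.5],[-0.2,0,-0.9,0,0,0,-0.5],[-0.2,0,-0.9,0,0,0,-0.5]]'; python3 - <<'E'
from h import *
im,P=cloud('wrist'); save(im,'w5')
im,P=cloud('scene'); save(im,'s5'); I=im.astype(int);R,G,B=I[...,0],I[...,1],I[...,2]
q=P[(R>120)&(G<80)&(B<80)&(P[...,2]>.088)&(P[...,2]<.1)&(P[...,1]>.2)]; print(np.nanmean(q,0))
E
```

```text
time_s: 14.8
position: [0.464, -0.2964, 0.0808]
tcp_rot: [[0.994, 0.107, -0.0], [0.107, -0.994, 0.0], [-0.0, -0.0, -1.0]]
force: [-0.6, -0.0, -0.4]
opening: 0.739
grasp_force: 0.0
time_s: 15.6
position: [0.4239, -0.3009, 0.2626]
tcp_rot: [[0.994, 0.106, 0.002], [0.106, -0.994, -0.002], [0.002, 0.002, -1.0]]
force: [0.1, -0.3, 0.4]
opening: 0.751
grasp_force: 0.0
[0.58877268 0.282914   0.09367726]
```

View pics/w5.png

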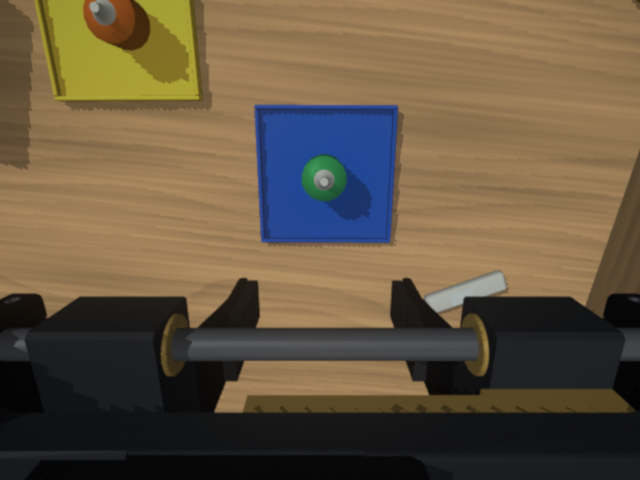

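View pics/s5.png

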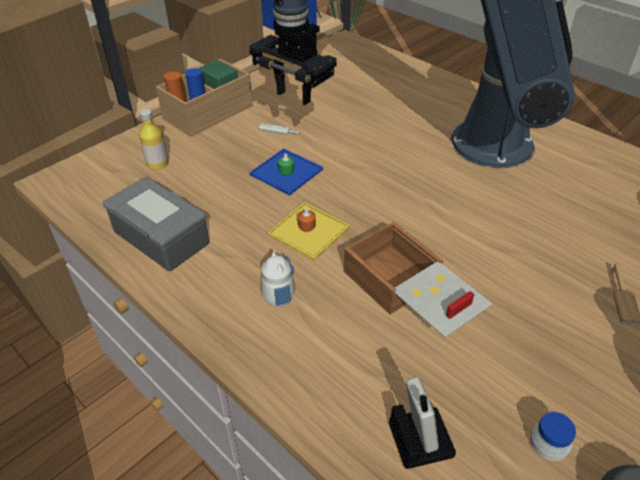

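The green bulb stands upright in the middle of the blue tray, at (323,178) in the wrist view and (286,165) in the scene view. The lid is open, the owl has not moved and the robot is clear.

```bash
python3 -c "
from rig import bot
print(bot.hand_in())"
```

```text
the job is handed in; nothing more can be done
None
```

I handed the job in at about 16 s of the 51 s allowed: the lid is open about 128 mm, the green bulb stands upright mid-tray on the blue tray, and the owl has not moved; the judge's result was not shown.

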